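Run the hand-cranked tube mixer and park it at the pointer

TASK

Mix the samples: by the yellow crank grip, spin the tube carousel counter-clockwise (seen from above) up to 15 rpm and keep it between 13 and 17 rpm for 8 seconds without a break, never letting it run faster than 20 rpm. Then bring it to rest with the orange-capped tube in line with the red pointer (centred to within 12 mm) and let go of the crank. Move the carousel only through the crank, keep your hand off the disc and its tubes, and leave the brake block, mortar, dish, flask and bottle where they are.

Things in the scene. Friction and masses are not known exactly. Their poses are not given: they have to be found in the camera images.
- stand: fixed round grey foot of the mixer, 200 mm across, 25 mm high; origin on the vertical spin axis at table height; its own x axis points from the spin axis to the red pointer, a small red head (112 to 124 mm above the table) on a thin steel post 162 mm from the axis. The mixer's place and the pointer's direction differ from run to run.
- carousel: dark metal disc, 260 mm across, underside 50 mm, top 62 mm above the table, with eight upright tubes of 30 mm diameter (cap tops 107 mm above the table, centres 78 mm from the axis): one orange cap, seven blue. Origin on the spin axis at table height, its own x axis points to the orange tube. 3.2 kg, moment of inertia about 0.025 kg m2 (each run differs, up to 35 percent).
- rotor (a joint): angle (rad) of the carousel about the spin axis relative to the stand, without end stops; grows counter-clockwise seen from above; 0, or any whole number of turns (2 pi each), when the orange tube is exactly in line with the pointer. Its bearing has dry friction of 0.003 N m and viscous drag of 0.002 N m per rad/s, besides the brake block's friction.
- orange_tube (a point): centre of the top of the orange cap, on the carousel 78 mm from the spin axis, 107 mm above the table
- mark (a point): fixed point of the stand where the centre of the top of the orange cap lies when that tube is exactly in line with the pointer: 78 mm from the spin axis towards the pointer, 107 mm above the table
- cage (a point): fixed point of the stand, on the disc's top surface in the middle of the cage, where the brake block's origin lies: 113 mm from the spin axis, opposite the pointer, 62 mm above the table
- knob (a point): point on the axis of the yellow crank grip, 156 mm above the table, 60 mm from the spin axis: pinch it here from above. The grip is an upright cylinder of 30 mm diameter, 124 to 178 mm above the table, that spins freely on its own pin, so the hand need not turn. It stands on a level steel crank arm (top 122 mm above the table). Its starting direction from the axis differs from run to run.
- drum (a point): centre of the top of the black magnet drum (84 mm across, 70 to 104 mm above the table) under the crank arm, on the spin axis, turning with the crank. The crank turns endlessly either way and is not fixed to the carousel: the drum drags the disc by a slipping eddy-current torque, 0.020 N m for each rad/s that the crank turns faster than the carousel; a slower crank brakes it.
- brake: small loose brass brake block on felt, 22 x 30 mm, 26 mm high, lying on the disc 113 mm from the spin axis on the side opposite the pointer, held in place by a steel cage on the stand (cage top 82 mm, block top 88 mm above the table); origin at the centre of its underside. It rubs on the disc: dry friction of about 0.018 N m; each run differs, from 0.3 to 2.1 times this.
- mortar: bystander: white ceramic bowl, 110 mm across, 60 mm high, loose; origin at the centre of its underside
- dish: bystander: glass dish, 90 mm across, 30 mm high, loose; origin at the centre of its underside
- flask: bystander: steel vacuum flask with black top, 75 mm across, 200 mm high, loose; origin at the centre of its underside
- bottle: bystander: green glass bottle with a blue cap, 70 mm across, 210 mm high, loose; origin at the centre of its underside

How it is judged:
By the outcome, as a careful person would: the job done as asked, in the order asked, and still so for the second after the job is handed in, with the robot touching nothing.
It also fails if it takes over 70 s, if anything falls off the work surface, if the arm or the gripper's body presses on something with over 40 N, if the wrist force passes 120 N, or if a joint passes its speed limit or range.

ROBOT

A 6-joint arm with a two-finger parallel gripper is mounted at the origin on the work surface. World frame = base frame: x ahead of the robot, y to its left, z up, the work surface at z = 0. Lengths are in m, angles in rad, forces in N, time in s.
With the tool pointing down it reaches from about 0.3 to 0.775 m from the base axis. Payload 14.6 kg.
Tool frame: the origin (TCP) lies midway between the tips of the shut fingers; the grasp point (between the pads) lies 19 mm behind it (tcp_to_grasp is the distance from the TCP to the grasp point, in m); z points along the fingers, y is the line along which they close (so a half turn about z gives the same grasp; the last joint's range is limited). The gripper opens to 94 mm and grips with 3 to 60 N. Pads are 16 mm wide; open, the fingers measure 119 mm over their backs; the gripper's body (75 mm by 177 mm) begins 78 mm behind the grasp point.
Start: joints at [1.278, 0.3, 1.521, -0, 1.321, -0.067], TCP at [0.123, 0.536, 0.205] pointing down, gripper open.
Joint ranges: [-3.03, 3.03], [-0.79, 2.21], [0.23, 2.52], [-1.04, 4.18], [0, 3.07], [-2.55, 2.55]. Speed limits (rad/s): [2.22, 2.22, 2.57, 3.14, 3.14, 3.14].

INTERFACE

Orientations are given as [roll, pitch, yaw] about the fixed x, y, z axes, in that order (R = Rz(yaw) Ry(pitch) Rx(roll)).
In Python, from station import * gives the robot as it stands.
- The arm moves only by the tool send_rows, never from a script. Its argument "motion" is a list of rows, each a list of 3 entries, a list of its own where there are three numbers: the shift along the tool's x, y, z in units of 0.03 m (1.0 is 0.03 m), then the turn, a rotation vector about the tool's x, y, z in units of 0.12 rad (1.0 is 0.12 rad), then the opening, from -1 (shut) to 1 (fully open). In form: [[[x, y, z], [rx, ry, rz], grip], ...]. A call has 1 to 12 rows; each row shifts and turns the commanded pose from where the row before left it, along the tool's axes as they then stand; what a row does not reach is not made up. A row lasts 1/10 s, in which the tool goes at most 50 mm and 8.59 degrees, less where a joint would pass 70% of its speed; a pose out of reach is approached as far as the arm can. A call with a number of a shift or a turn outside -1 to 1 is refused whole. A call with a gripper value outside its range is refused whole. The fingers move at their own pace and stop on an object; "squeeze" is the grip in N (left out, the last holds). Time passes only in rows, so rows that do not move let the fingers close. It gives the time, the measured TCP pose, the force, the opening and the grip force at its end, in the units of the state.
- get_obs(): the state, without advancing time (a new reading comes with each control period).
- camera(name): name is "scene" or "top"; returns a dict with "pixels" (480x640x3 uint8, red, green, blue), "depth" (480x640 float32, m along the optical axis (not along the pixel's ray), 0 where there is no reading), "fx", "fy", "cx", "cy" (pixels), "rvec" (rotation vector, rad) and "tvec" (3), from world to camera coordinates, as OpenCV has them. Camera axes: x right, y down, z forward; pixel columns grow to the right and rows downward; lengths in m; the calibration is good to about 2 mm. A picture is of the moment at which its call begins.
- hand_in(): hands the job in; it is judged then, once.
The state is a dict: "time_s": time; "qpos": joint angles; "joint_vel": joint speeds; "tau": joint torques, N m; "ee_pos": TCP position; "eef_rot": TCP orientation; "force": force on the tool from outside, world axes, zero at the start; "moment": the same for the moment, N m; "grip_width": finger opening in m; "grip_force": force on a finger pad.
Only numpy, scipy, OpenCV 4.12 (cv2) and the standard library are available. Lean on these libraries where they do the work, as an engineer would, in place of code of your own. Each camera call takes 0.05 s, during which the arm holds its last target. There are 200 camera calls.

## Working session

There is one attempt and no reset: what is moved stays moved. The work goes in short steps, Python scripts to look and compute and a tool call to move; the robot and the scene stay as the last step left them, time stands still between calls to the robot, and variables do not carry over. Pictures are saved under pics/ and viewed, at most 10 in all, crops included, and the job is handed in when it is done.

Besides the shell and the picture viewer there is one more tool, called after "Emit:" by a JSON object that holds its "method" and its "body". send_rows: Moves the arm, as the interface text tells. Its arguments: {"type":"object","properties":{"motion":{"type":"array"},"squeeze":{"type":"number"}},"required":["motion"]}

```bash
mkdir -p pics; cat > h.py <<'E'
from station import *
import numpy as np, cv2
def snap(n,f=None):
    c=camera(n)
    if f: cv2.imwrite('pics/'+f,cv2.cvtColor(c['pixels'],cv2.COLOR_RGB2BGR))
    return c
def ray(c,u,v,z):
    R=cv2.Rodrigues(np.array(c['rvec'],float))[0]; t=np.array(c['tvec'],float).ravel()
    d=R.T@np.array([(u-c['cx'])/c['fx'],(v-c['cy'])/c['fy'],1]); o=-R.T@t
    return o+d*(z-o[2])/d[2]
def proj(c,p):
    return cv2.projectPoints(np.array([p],float),np.array(c['rvec'],float),np.array(c['tvec'],float),np.array([[c['fx'],0,c['cx']],[0,c['fy'],c['cy']],[0,0,1.]]),None)[0].ravel()
E
python3 - <<'E'
from h import *
snap('top','t1.png');snap('scene','s1.png');print(get_obs())
E
```

```text
{'time_s': 0.1, 'qpos': array([ 1.27839728e+00,  3.00406647e-01,  1.52155233e+00, -2.12989602e-05,
        1.32071435e+00, -6.65790214e-02]), 'joint_vel': array([ 0.00082371, -0.0006896 , -0.0032422 ,  0.00102607,  0.00132634,
        0.00043163]), 'tau': array([-1.05719395e-03, -5.32639790e+01, -3.53291488e+01,  7.09247100e-02,
        2.34524725e-02, -6.57832402e-05]), 'ee_pos': array([0.12307172, 0.5357926 , 0.20493385]), 'eef_rot': array([-3.14051301e+00, -5.13117839e-05,  2.91577788e+00]), 'force': array([-0.83853653, -0.65805635,  0.55289781]), 'moment': array([-0.03480988, -0.04746703, -0.03994737]), 'grip_force': 0.0, 'grip_width': 0.09378743059254706}
```

View pics/t1.png

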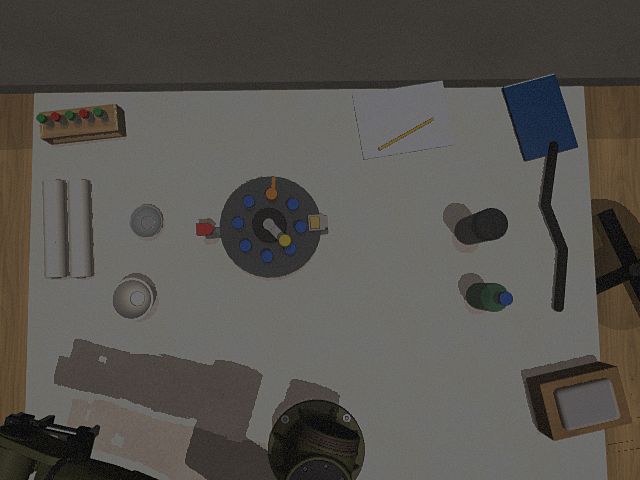

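View pics/s1.png

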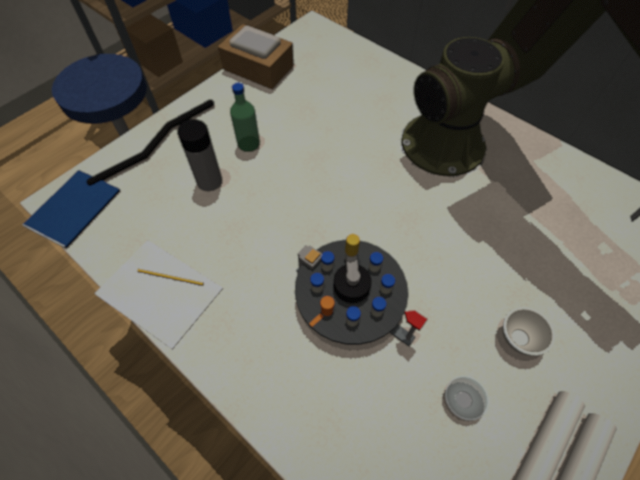

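Top view: the disc is centred near (270,227), with the pointer head at (205,229), the orange cap at (271,194), the yellow grip at (285,240) and the brake at (317,223). The bystanders are well clear.

```bash
cat >> h.py <<'E'
def blob(c,h0,h1,box,smin=120,vmin=60):
    hsv=cv2.cvtColor(c['pixels'],cv2.COLOR_RGB2HSV)
    m=cv2.inRange(hsv,(h0,smin,vmin),(h1,255,255)); k=np.zeros_like(m); x0,y0,x1,y1=box
    k[y0:y1,x0:x1]=m[y0:y1,x0:x1]
    n,l,s,ce=cv2.connectedComponentsWithStats(k)
    return [(ce[i].round(1),s[i,4]) for i in range(1,n) if s[i,4]>=8]
E
python3 - <<'E'
from h import *
c=snap('top')
B=(180,160,345,290)
for n,a,b,z in (('red',0,5,.118),('red2',172,179,.118),('or',6,17,.107),('yel',20,34,.178),('blue',105,130,.107)):
    for ce,s in blob(c,a,b,B): print(n,ce,s,ray(c,*ce,z).round(4))
R=cv2.Rodrigues(np.array(c['rvec']))[0];print('cam',-R.T@c['tvec'],c['fx'])
im=cv2.cvtColor(c['pixels'],cv2.COLOR_RGB2BGR)[165:290,190:335]
cv2.imwrite('pics/t2.png',cv2.resize(im,None,fx=4.6,fy=4.6,interpolation=cv2.INTER_CUBIC))
E
```

```text
red [204.  228.5] 162 [0.5602 0.2648 0.118 ]
or [271.6 190.3] 152 [0.6539 0.0996 0.107 ]
yel [314.4 221.7] 93 [ 0.5668 -0.0045  0.178 ]
yel [284.5 240. ] 119 [0.5249 0.066  0.178 ]
blue [248.1 201. ] 104 [0.628 0.158 0.107]
blue [292.6 203.9] 104 [0.6191 0.0479 0.107 ]
blue [237.5 222.7] 107 [0.5744 0.1844 0.107 ]
blue [300.3 226.6] 106 [0.5624 0.0296 0.107 ]
blue [245.  245.4] 106 [0.518  0.1662 0.107 ]
blue [290.5 249.1] 77 [0.5072 0.0545 0.107 ]
blue [266.6 256. ] 107 [0.4911 0.1134 0.107 ]
cam [0.43448726 0.01041232 1.48713418] 561.4297515256412
```

View pics/t2.png

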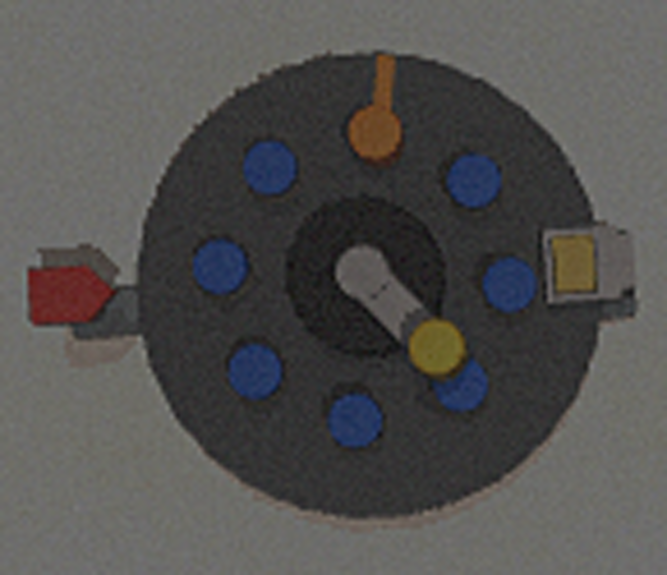

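```bash
cat >> h.py <<'E'
from scipy.spatial.transform import Rotation as Ro
AX=np.array([.5685,.107]); PTR=np.deg2rad(93.4)
def plan(path,p0=None,grip=-1):
    "world points -> rows with 2-decimals rounding carried on"
    o=get_obs(); R=Ro.from_euler('xyz',o['eef_rot']).as_matrix()
    p=np.array(o['ee_pos'] if p0 is None else p0,float); out=[]
    for q in path:
        r=np.round(R.T@(np.array(q)-p)/.03,2)+0.0; p=p+R@r*.03; out.append([r.tolist(),[0,0,0],grip])
    print(str(out).replace(' ',''),'end',p.round(4))
E
python3 - <<'E'
from h import *
o=get_obs()['ee_pos']; t=np.array([.525,.066,.205])
plan([o+(t-o)*k/22 for k in range(1,23)],grip=1)
c=snap('scene')
for n,a,b in (('or',6,17),('blue',105,130)):
    for ce,s in blob(c,a,b,(270,220,430,360)): 
        w=ray(c,*ce,.1)[:2]-AX;print(n,ce,s,w.round(4),np.hypot(*w).round(4),np.rad2deg(np.arctan2(w[1],w[0])).round(1))
E
```

```text
[[[-0.75,-0.56,0.0],[0,0,0],1],[[-0.76,-0.56,0.0],[0,0,0],1],[[-0.75,-0.55,0.0],[0,0,0],1],[[-0.75,-0.56,0.0],[0,0,0],1],[[-0.75,-0.56,0.0],[0,0,0],1],[[-0.76,-0.56,0.0],[0,0,0],1],[[-0.75,-0.55,0.0],[0,0,0],1],[[-0.75,-0.56,0.0],[0,0,0],1],[[-0.76,-0.56,0.0],[0,0,0],1],[[-0.75,-0.56,0.0],[0,0,0],1],[[-0.75,-0.55,0.01],[0,0,0],1],[[-0.75,-0.56,0.0],[0,0,0],1],[[-0.76,-0.56,0.0],[0,0,0],1],[[-0.75,-0.56,0.0],[0,0,0],1],[[-0.75,-0.55,0.0],[0,0,0],1],[[-0.76,-0.56,0.0],[0,0,0],1],[[-0.75,-0.56,0.0],[0,0,0],1],[[-0.75,-0.56,0.0],[0,0,0],1],[[-0.75,-0.55,0.0],[0,0,0],1],[[-0.76,-0.56,0.0],[0,0,0],1],[[-0.75,-0.56,0.0],[0,0,0],1],[[-0.75,-0.56,0.0],[0,0,0],1]] end [0.5249 0.0659 0.205 ]
or [312.5 255.4] 42 [ 0.0124 -0.1044] 0.1051 -83.2
or [323.7 308.8] 313 [ 0.0931 -0.0004] 0.0931 -0.3
blue [327.4 256.9] 129 [-0.0071 -0.0764] 0.0768 -95.3
blue [376.1 257.7] 132 [-0.0785  0.0076] 0.0789 174.4
blue [316.7 278.8] 147 [ 0.0502 -0.0582] 0.0769 -49.2
blue [387.8 280. ] 146 [-0.0511  0.061 ] 0.0796 130.0
blue [378.8 303.2] 161 [0.0057 0.0794] 0.0796 85.9
blue [353.  312.7] 171 [0.0588 0.0517] 0.0783 41.3
```

Emit:
{"method": "send_rows", "body": {"motion": [[[-0.4,-0.3,0],[0,0,0],1],[[-0.75,-0.56,0],[0,0,0],1],[[-0.75,-0.56,0],[0,0,0],1],[[-0.75,-0.56,0],[0,0,0],1],[[-0.75,-0.56,0],[0,0,0],1],[[-0.75,-0.56,0],[0,0,0],1],[[-0.75,-0.56,0],[0,0,0],1],[[-0.75,-0.56,0],[0,0,0],1],[[-0.75,-0.56,0],[0,0,0],1],[[-0.75,-0.56,0],[0,0,0],1],[[-0.75,-0.56,0],[0,0,0],1],[[-0.75,-0.56,0],[0,0,0],1]]}}

```text
time_s: 1.4
ee_pos: [0.3333, 0.2872, 0.2055]
eef_rot: [3.142, 0.0, 2.916]
force: [0.6, 0.3, 0.2]
grip_width: 0.0942
grip_force: 0.0
```

Emit:
{"method": "send_rows", "body": {"motion": [[[-0.75,-0.56,0],[0,0,0],1],[[-0.75,-0.56,0],[0,0,0],1],[[-0.75,-0.56,0],[0,0,0],1],[[-0.75,-0.56,0],[0,0,0],1],[[-0.75,-0.56,0],[0,0,0],1],[[-0.75,-0.56,0],[0,0,0],1],[[-0.75,-0.56,0],[0,0,0],1],[[-0.75,-0.56,0],[0,0,0],1],[[-0.75,-0.56,0],[0,0,0],1],[[-0.75,-0.56,0],[0,0,0],1],[[-0.4,-0.3,0],[0,0,0],1],[[0,0,0],[0,0,0],1]]}}

```text
time_s: 2.6
ee_pos: [0.5242, 0.0621, 0.2051]
eef_rot: [-3.141, -0.0, 2.914]
force: [-0.7, -0.1, -0.1]
grip_width: 0.0937
grip_force: 0.0
```

```bash
python3 - <<'E'
from h import *
o=get_obs();p=o['ee_pos'];print(o['time_s'],p,o['eef_rot']); t=np.array([.5249,.066,.205])
plan([t,t,t-[0,0,.025],t-[0,0,.05],t-[0,0,.068]],grip=1)
E
```

```text
2.6 [0.52422574 0.0620778  0.20512801] [-3.14132677e+00 -4.86495714e-04  2.91382352e+00]
[[[0.01,0.13,0.0],[0,0,0],1],[[0.0,0.0,0.0],[0,0,0],1],[[0.0,0.0,0.84],[0,0,0],1],[[0.0,0.0,0.83],[0,0,0],1],[[0.0,0.0,0.6],[0,0,0],1]] end [0.5248 0.0659 0.137 ]
```

Emit:
{"method": "send_rows", "body": {"motion": [[[0.01,0.13,0],[0,0,0],1],[[0,0,0.55],[0,0,0],1],[[0,0,0.85],[0,0,0],1],[[0,0,0.87],[0,0,0],1],[[0,0,0],[0,0,0],0],[[0,0,0],[0,0,0],-1],[[0,0,0],[0,0,0],-1],[[0,0,0],[0,0,0],-1],[[0,0,0],[0,0,0],-1]], "squeeze": 20}}

```text
time_s: 3.5
ee_pos: [0.5249, 0.0674, 0.1382]
eef_rot: [3.141, 0.001, 2.916]
force: [0.1, 0.9, 0.6]
grip_width: 0.0569
grip_force: 0.0
```

```bash
python3 - <<'E'
from h import *
o=get_obs();print(o)
c=snap('scene','s2.png')
cv2.imwrite('pics/s3.png',cv2.resize(cv2.imread('pics/s2.png')[180:360,240:460],None,fx=3,fy=3))
E
```

```text
{'time_s': 3.5, 'qpos': array([ 5.85806409e-02,  3.19120096e-01,  1.65988935e+00,  1.48577490e-05,
        1.16133640e+00, -1.28650882e+00]), 'joint_vel': array([-0.00231244,  0.00504856,  0.00505481, -0.00084792, -0.00331179,
       -0.00115803]), 'tau': array([ 1.00561429e-01, -5.19314754e+01, -3.29164767e+01,  7.51427579e-03,
        8.70618504e-02,  3.53781994e-03]), 'ee_pos': array([0.52486718, 0.06744886, 0.13816478]), 'eef_rot': array([3.14122987e+00, 1.19293372e-03, 2.91587966e+00]), 'force': array([0.09061903, 0.9169851 , 0.57476152]), 'moment': array([-0.00527897, -0.02537365,  0.04144036]), 'grip_force': 0.0, 'grip_width': 0.056878361195944964}
```

View pics/s3.png

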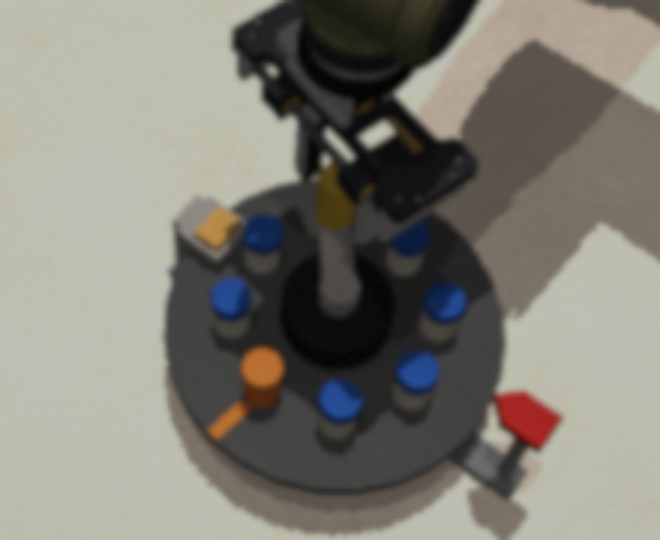

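The fingers straddle the yellow grip at about (335,190) in the crop and are still closing. The disc stays visible around the hand.

Emit:
{"method": "send_rows", "body": {"motion": [[[0,0,0],[0,0,0],-1],[[0,0,0],[0,0,0],-1],[[0,0,0],[0,0,0],-1],[[0,0,0],[0,0,0],-1],[[0,0,0],[0,0,0],-1],[[0,0,0],[0,0,0],-1]]}}

```text
time_s: 4.15
ee_pos: [0.5246, 0.0674, 0.1374]
eef_rot: [3.142, 0.0, 2.916]
force: [1.1, -0.1, 0.3]
grip_width: 0.0296
grip_force: 20.0
```

```bash
cat >> h.py <<'E'
from scipy.optimize import least_squares
def rotor(c):
    "8-fold phase from the blue caps, whole step by the orange one; rad, relative to the pointer"
    B=(270,200,430,360); z=0;P=[]
    for ce,s in blob(c,105,130,B):
        w=ray(c,*ce,.1)[:2]-AX; r=np.hypot(*w)
        if s>60 and .068<r<.088: a=np.arctan2(w[1],w[0]); z+=np.exp(8j*a);P.append(a)
    ph=np.angle(z)/8; orr=max(blob(c,6,17,B),key=lambda b:b[1]); w=ray(c,*orr[0],.09)[:2]-AX
    ao=np.arctan2(w[1],w[0]); a=ph+np.round((ao-ph)/(np.pi/4))*np.pi/4
    return a-PTR,len(P),abs(z)/max(len(P),1),ao-a
def crank(): 
    w=get_obs()['ee_pos'][:2]-AX; return np.arctan2(w[1],w[0]),np.hypot(*w)
def spin(ws,r=.060,z=None):
    "rows turning the crank at mean speeds ws (rad/s per 0.1s row), from commanded phase/pose in cmd.npy"
    import os
    p=np.load('cmd.npy'); a=np.arctan2(p[1]-AX[1],p[0]-AX[0]); path=[]
    for w in ws: a+=w*.1; path.append([AX[0]+r*np.cos(a),AX[1]+r*np.sin(a),p[2]])
    plan(path,p); np.save('next.npy',np.array(path[-1]))
E
python3 - <<'E'
from h import *
o=get_obs();print(o['time_s'],o['ee_pos'],o['force'],o['grip_width'],o['grip_force'],crank())
c=snap('scene');print(rotor(c));R=cv2.Rodrigues(np.array(c['rvec']))[0];print('cam',-R.T@c['tvec'])
np.save('cmd.npy',o['ee_pos'])
spin([.3,.6,.9,1.2,1.5,1.5,1.5,1.5,1.5,1.5,1.5,1.5])
E
```

```text
4.15 [0.52464207 0.06739207 0.13738451] [ 1.06162284 -0.08094677  0.27290243] 0.029604808071708212 20.00009536743164 (np.float64(-2.4070695828146347), np.float64(0.05909574327261259))
(np.float64(-1.7097550553868919), 5, np.float64(0.9946229834344422), np.float64(0.048381389161898825))
cam [0.93092515 0.32742653 0.96424457]
[[[-0.03,-0.06,0.0],[0,0,0],-1],[[-0.1,-0.06,0.0],[0,0,0],-1],[[-0.16,-0.08,0.0],[0,0,0],-1],[[-0.23,-0.09,0.0],[0,0,0],-1],[[-0.29,-0.07,0.0],[0,0,0],-1],[[-0.3,-0.03,0.0],[0,0,0],-1],[[-0.3,0.02,0.0],[0,0,0],-1],[[-0.29,0.07,0.0],[0,0,0],-1],[[-0.28,0.1,0.0],[0,0,0],-1],[[-0.26,0.15,0.0],[0,0,0],-1],[[-0.24,0.19,0.0],[0,0,0],-1],[[-0.2,0.21,0.0],[0,0,0],-1]] end [0.6054 0.0596 0.1374]
```

Emit:
{"method": "send_rows", "body": {"motion": [[[-0.03,-0.06,0.0],[0,0,0],-1],[[-0.1,-0.06,0.0],[0,0,0],-1],[[-0.16,-0.08,0.0],[0,0,0],-1],[[-0.23,-0.09,0.0],[0,0,0],-1],[[-0.29,-0.07,0.0],[0,0,0],-1],[[-0.3,-0.03,0.0],[0,0,0],-1],[[-0.3,0.02,0.0],[0,0,0],-1],[[-0.29,0.07,0.0],[0,0,0],-1],[[-0.28,0.1,0.0],[0,0,0],-1],[[-0.26,0.15,0.0],[0,0,0],-1],[[-0.24,0.19,0.0],[0,0,0],-1],[[-0.2,0.21,0.0],[0,0,0],-1]]}}

```text
time_s: 5.4
ee_pos: [0.6051, 0.0607, 0.1374]
eef_rot: [3.14, -0.002, 2.916]
force: [-6.7, 7.4, 4.7]
grip_width: 0.0293
grip_force: 20.0
```

```bash
cp next.npy cmd.npy; python3 - <<'E'
from h import *
o=get_obs();print(o['time_s'],o['ee_pos'],np.load('cmd.npy'),o['force'],crank(),o['grip_width'],o['eef_rot'])
c=snap('scene');print(rotor(c))
spin([1.8,2.1,2.4]+[2.4]*9)
E
```

```text
5.4 [0.6050965  0.06065759 0.13735509] [0.6054634  0.05973789 0.13738451] [-6.73758635  7.41787114  4.73502215] (np.float64(-0.9023687936409144), np.float64(0.059050170155675805)) 0.02933028997726657 [ 3.14046910e+00 -1.79691327e-03  2.91620484e+00]
(np.float64(-1.5108029811521082), 5, np.float64(0.9914786949319512), np.float64(0.042106108333992934))
[[[-0.2,0.3,0.0],[0,0,0],-1],[[-0.16,0.38,0.0],[0,0,0],-1],[[-0.08,0.48,0.0],[0,0,0],-1],[[0.03,0.47,0.0],[0,0,0],-1],[[0.14,0.46,0.0],[0,0,0],-1],[[0.25,0.41,0.0],[0,0,0],-1],[[0.34,0.34,0.0],[0,0,0],-1],[[0.41,0.24,0.01],[0,0,0],-1],[[0.46,0.15,0.0],[0,0,0],-1],[[0.48,0.03,0.0],[0,0,0],-1],[[0.47,-0.09,0.0],[0,0,0],-1],[[0.44,-0.19,0.0],[0,0,0],-1]] end [0.55   0.1642 0.1373]
```

Emit:
{"method": "send_rows", "body": {"motion": [[[-0.2,0.3,0.0],[0,0,0],-1],[[-0.16,0.38,0.0],[0,0,0],-1],[[-0.08,0.48,0.0],[0,0,0],-1],[[0.03,0.47,0.0],[0,0,0],-1],[[0.14,0.46,0.0],[0,0,0],-1],[[0.25,0.41,0.0],[0,0,0],-1],[[0.34,0.34,0.0],[0,0,0],-1],[[0.41,0.24,0.0],[0,0,0],-1],[[0.46,0.15,0.0],[0,0,0],-1],[[0.48,0.03,0.0],[0,0,0],-1],[[0.47,-0.09,0.0],[0,0,0],-1],[[0.44,-0.19,0.0],[0,0,0],-1]]}}

```text
time_s: 6.65
ee_pos: [0.5485, 0.1652, 0.1374]
eef_rot: [3.141, -0.0, 2.917]
force: [1.5, -3.8, 3.1]
grip_width: 0.0295
grip_force: 20.0
```

```bash
cp next.npy cmd.npy; cat >> h.py <<'E'
K=.02
def sim(ws,I,fb,w0=0.,a0=0.,dt=.0025):
    "carousel under crank speeds ws [(speed,duration)]; returns list of (angle,speed) after each, max speed"
    out=[];w,a=w0,a0
    for wc,d in ws:
        for _ in range(int(round(d/dt))):
            t=K*(wc-w)-.002*w; f=.003+fb
            if abs(w)<1e-9 and abs(t)<f: w=0.
            else:
                s=np.sign(w) if abs(w)>1e-9 else np.sign(t)
                wn=w+(t-f*s)/I*dt
                w=0. if wn*w<0 else wn
            a+=w*dt
        out.append((a,w))
    return out
import json,os
def fit(ws,obs):
    "obs: {index into ws (state after that entry): rotor angle rel. to start}"
    idx=list(obs); 
    def res(p): s=sim(ws,p[0],p[1]); return [s[i][0]-obs[i] for i in idx]+[(p[0]-.025)/.006*.003]
    r=least_squares(res,[.025,.015],bounds=([.015,.004],[.036,.042]),diff_step=1e-3,x_scale=[.01,.01]); return r.x,r.fun
E
cat > log.py <<'E'
W=[(w,.1) for w in [.3,.6,.9,1.2]+[1.5]*8]+[(0,.05)]+[(w,.1) for w in [1.8,2.1]+[2.4]*10]
E
python3 - <<'E'
from h import *
from log import W
o=get_obs();print(o['time_s'],o['ee_pos'],np.load('cmd.npy'),o['force'],crank(),o['grip_width'],o['eef_rot'])
c=snap('scene');a=rotor(c);print(a)
p,f=fit(W,{11:-1.5108+1.7098,24:a[0]+1.7098});print(p,f,sim(W,*p)[-1])
E
```

```text
6.65 [0.54849417 0.1651831  0.13738017] [0.55007458 0.16410082 0.13738451] [ 1.51541282 -3.7578849   3.09587098] (np.float64(1.901975160969946), np.float64(0.061526471331080586)) 0.0295273772423068 [ 3.14104746e+00 -9.79716218e-05  2.91680397e+00]
(np.float64(-0.7224527485621177), 4, np.float64(0.9933358011800576), np.float64(-0.009035085274667565))
[0.036      0.00894645] [-0.02680156  0.00727879  0.0055    ] (np.float64(0.9946260432204087), np.float64(0.9805001937797829))
```

```bash
sed -i 's/AX=np.array(\[.5685,.107\])/AX=np.array([.5682,.1083])/' h.py; python3 - <<'E'
from h import *
c0=camera
import types
spin([2.2]+[2.4]*11)
E
```

```text
[[[0.37,-0.23,0.0],[0,0,0],-1],[[0.31,-0.37,0.0],[0,0,0],-1],[[0.21,-0.43,0.0],[0,0,0],-1],[[0.1,-0.47,0.0],[0,0,0],-1],[[-0.02,-0.47,0.0],[0,0,0],-1],[[-0.12,-0.47,0.0],[0,0,0],-1],[[-0.24,-0.41,0.0],[0,0,0],-1],[[-0.32,-0.35,0.0],[0,0,0],-1],[[-0.4,-0.27,0.0],[0,0,0],-1],[[-0.45,-0.16,0.0],[0,0,0],-1],[[-0.48,-0.05,0.0],[0,0,0],-1],[[-0.47,0.07,0.0],[0,0,0],-1]] end [0.5701 0.0484 0.1374]
```

Emit:
{"method": "send_rows", "body": {"motion": [[[0.37,-0.23,0.0],[0,0,0],-1],[[0.31,-0.37,0.0],[0,0,0],-1],[[0.21,-0.43,0.0],[0,0,0],-1],[[0.1,-0.47,0.0],[0,0,0],-1],[[-0.02,-0.47,0.0],[0,0,0],-1],[[-0.12,-0.47,0.0],[0,0,0],-1],[[-0.24,-0.41,0.0],[0,0,0],-1],[[-0.32,-0.35,0.0],[0,0,0],-1],[[-0.4,-0.27,0.0],[0,0,0],-1],[[-0.45,-0.16,0.0],[0,0,0],-1],[[-0.48,-0.05,0.0],[0,0,0],-1],[[-0.47,0.07,0.0],[0,0,0],-1]]}}

```text
time_s: 7.9
ee_pos: [0.5703, 0.0483, 0.1374]
eef_rot: [3.141, -0.001, 2.916]
force: [-0.4, 8.2, 3.1]
grip_width: 0.0297
grip_force: 20.0
```

```bash
cp next.npy cmd.npy; cat > step.py <<'E'
from h import *
import sys,glob
# log.json: W list, obs {idx: unwrapped angle rel start}
L=json.load(open('log.json'))
L['W']+=[[w,.1] for w in json.loads(sys.argv[1])]
o=get_obs();print(o['time_s'],'lag',(o['ee_pos']-np.load('cmd.npy')).round(4),'F',o['force'].round(1),crank(),o['grip_width'])
c=camera('scene'); cv2.imwrite('pics/z%d.png'%len(L['W']),cv2.cvtColor(c['pixels'],cv2.COLOR_RGB2BGR)); r=rotor(c); print(r)
prev=list(L['obs'].values())[-1]
s=[tuple(x) for x in L['W']]; 
P=L.get('p',[.03,.011]); est=sim(s,*P)[-1][0]; a=r[0]-L['a0']; a+=2*np.pi*np.round((est-a)/2/np.pi)
L['obs'][str(len(s)-1)]=a
p,f=fit(s,{int(k):v for k,v in L['obs'].items()}); L['p']=list(p)
L['W']+=[[0,.05]]; json.dump(L,open('log.json','w'))
a_,w_=sim([tuple(x) for x in L['W']],*p)[-1]
print('p',p,'res',f.round(3),'now w',w_,'rpm',w_*30/np.pi,'angle meas',a+L['a0'])
w0=w_; ws=json.loads(sys.argv[2])
print('pred rpm',[round(x[1]*9.549,1) for x in sim([(w,.1) for w in ws],*p,w0=w_)])
spin(ws)
E
python3 - <<'E'
from h import *
from log import W
im=cv2.imread('pics/s2.png')[...,::-1].copy(); c=camera('scene'); c['pixels']=im; r=rotor(c);print(r)
json.dump({'W':[list(x) for x in W]+[[0,.05]],'obs':{'11':.195,'24':.985},'a0':r[0]},open('log.json','w'))
E
python3 step.py "[2.2,2.4,2.4,2.4,2.4,2.4,2.4,2.4,2.4,2.4,2.4,2.4]" "[2.4,2.4,2.4,2.4,2.4,2.4,2.4,2.4,2.4,2.4,2.4,2.4]"
```

```text
(np.float64(-1.71507902705678), 5, np.float64(0.9982460817335965), np.float64(0.039259901939958194))
7.95 lag [ 0.0016  0.0002 -0.0001] F [0.9 2.2 2.7] (np.float64(-1.511348305690273), np.float64(0.05990202997141962)) 0.029371682334462704
(np.float64(0.6553926024841779), 5, np.float64(0.9950553573487004), np.float64(-0.05332732526720374))
p [0.036      0.00922357] res [-0.026 -0.004  0.005  0.005] now w 1.2287234926322121 rpm 11.733445052733277 angle meas 0.6553926024841779
pred rpm [np.float64(12.0), np.float64(12.2), np.float64(12.4), np.float64(12.6), np.float64(12.7), np.float64(12.9), np.float64(13.1), np.float64(13.2), np.float64(13.3), np.float64(13.5), np.float64(13.6), np.float64(13.7)]
[[[-0.44,0.18,0.0],[0,0,0],-1],[[-0.4,0.27,0.0],[0,0,0],-1],[[-0.31,0.37,0.0],[0,0,0],-1],[[-0.22,0.42,0.0],[0,0,0],-1],[[-0.11,0.47,0.0],[0,0,0],-1],[[0.01,0.48,0.0],[0,0,0],-1],[[0.11,0.46,0.0],[0,0,0],-1],[[0.23,0.43,0.0],[0,0,0],-1],[[0.32,0.35,0.0],[0,0,0],-1],[[0.39,0.27,0.0],[0,0,0],-1],[[0.45,0.17,0.0],[0,0,0],-1],[[0.48,0.06,0.0],[0,0,0],-1]] end [0.5817 0.1667 0.1374]
```

```bash
python3 - <<'E'
from h import *
L=json.load(open('log.json')); W=L['W']; k=max(map(int,L['obs'])); v=L['obs'].pop(str(k))
W.insert(k+1,[0,.05]); L['obs'][str(k+1)]=v; json.dump(L,open('log.json','w'))
p,f=fit([tuple(x) for x in W],{int(k):v for k,v in L['obs'].items()});s=sim([tuple(x) for x in W],*p)[-1];print(p,f,s)
ws=[2.7]*8+[2.5]*4;print([round(x[1]*9.549,1) for x in sim([(w,.1) for w in ws],*p,w0=s[1])]);spin(ws)
E
```

```text
[0.036      0.00974806] [-0.03211722 -0.02804442  0.0175801   0.0055    ] (np.float64(2.4470122302430366), np.float64(1.153782682896639))
[np.float64(11.4), np.float64(11.8), np.float64(12.2), np.float64(12.5), np.float64(12.8), np.float64(13.1), np.float64(13.4), np.float64(13.7), np.float64(13.8), np.float64(14.0), np.float64(14.1), np.float64(14.2)]
[[[-0.5,0.21,0.0],[0,0,0],-1],[[-0.42,0.33,0.0],[0,0,0],-1],[[-0.32,0.43,0.0],[0,0,0],-1],[[-0.2,0.5,0.0],[0,0,0],-1],[[-0.05,0.54,0.0],[0,0,0],-1],[[0.1,0.53,0.0],[0,0,0],-1],[[0.23,0.49,0.0],[0,0,0],-1],[[0.35,0.4,0.0],[0,0,0],-1],[[0.41,0.28,0.0],[0,0,0],-1],[[0.47,0.17,0.0],[0,0,0],-1],[[0.5,0.05,0.0],[0,0,0],-1],[[0.49,-0.07,0.0],[0,0,0],-1]] end [0.5651 0.1683 0.1374]
```

Emit:
{"method": "send_rows", "body": {"motion": [[[-0.5,0.21,0.0],[0,0,0],-1],[[-0.42,0.33,0.0],[0,0,0],-1],[[-0.32,0.43,0.0],[0,0,0],-1],[[-0.2,0.5,0.0],[0,0,0],-1],[[-0.05,0.54,0.0],[0,0,0],-1],[[0.1,0.53,0.0],[0,0,0],-1],[[0.23,0.49,0.0],[0,0,0],-1],[[0.35,0.4,0.0],[0,0,0],-1],[[0.41,0.28,0.0],[0,0,0],-1],[[0.47,0.17,0.0],[0,0,0],-1],[[0.5,0.05,0.0],[0,0,0],-1],[[0.49,-0.07,0.0],[0,0,0],-1]]}}

```text
time_s: 9.2
ee_pos: [0.5631, 0.1685, 0.1373]
eef_rot: [-3.14, -0.0, 2.916]
force: [0.8, -11.2, 4.0]
grip_width: 0.03
grip_force: 20.0
```

```bash
cp next.npy cmd.npy; python3 step.py "[2.7,2.7,2.7,2.7,2.7,2.7,2.7,2.7,2.5,2.5,2.5,2.5]" "[2.5,2.5,2.5,2.5,2.5,2.5,2.5,2.5,2.5,2.5,2.5,2.5]"
```

```text
9.2 lag [-0.002   0.0003 -0.    ] F [  0.8 -11.2   4. ] (np.float64(1.6544924780243229), np.float64(0.060410688384317346)) 0.030020661859975692
(np.float64(-4.006816596970467), 4, np.float64(0.9998312524221028), np.float64(0.011940290647577179))
p [0.02523862 0.01385356] res [-0.041 -0.02   0.014  0.001  0.   ] now w 1.323273177022288 rpm 12.63632803104083 angle meas 2.276368710209119
pred rpm [np.float64(12.8), np.float64(12.9), np.float64(13.0), np.float64(13.2), np.float64(13.3), np.float64(13.3), np.float64(13.4), np.float64(13.5), np.float64(13.6), np.float64(13.7), np.float64(13.7), np.float64(13.8)]
[[[0.46,-0.19,0.0],[0,0,0],-1],[[0.4,-0.31,0.0],[0,0,0],-1],[[0.31,-0.39,0.0],[0,0,0],-1],[[0.2,-0.45,0.0],[0,0,0],-1],[[0.08,-0.49,0.01],[0,0,0],-1],[[-0.04,-0.5,0.0],[0,0,0],-1],[[-0.16,-0.47,0.0],[0,0,0],-1],[[-0.27,-0.42,0.0],[0,0,0],-1],[[-0.37,-0.34,0.0],[0,0,0],-1],[[-0.44,-0.23,0.0],[0,0,0],-1],[[-0.48,-0.12,0.0],[0,0,0],-1],[[-0.5,0.0,0.0],[0,0,0],-1]] end [0.5627 0.0485 0.1374]
```

```bash
python3 - <<'E'
from h import *
spin([2.7]*12)
E
```

```text
[[[0.49,-0.21,0.0],[0,0,0],-1],[[0.42,-0.34,0.0],[0,0,0],-1],[[0.31,-0.44,0.0],[0,0,0],-1],[[0.19,-0.51,0.01],[0,0,0],-1],[[0.04,-0.53,0.0],[0,0,0],-1],[[-0.1,-0.53,0.0],[0,0,0],-1],[[-0.24,-0.49,0.0],[0,0,0],-1],[[-0.36,-0.4,0.0],[0,0,0],-1],[[-0.45,-0.29,0.0],[0,0,0],-1],[[-0.51,-0.16,0.0],[0,0,0],-1],[[-0.54,-0.01,0.0],[0,0,0],-1],[[-0.53,0.12,0.0],[0,0,0],-1]] end [0.5772 0.0488 0.1373]
```

Emit:
{"method": "send_rows", "body": {"motion": [[[0.49,-0.21,0.0],[0,0,0],-1],[[0.42,-0.34,0.0],[0,0,0],-1],[[0.31,-0.44,0.0],[0,0,0],-1],[[0.19,-0.51,0.0],[0,0,0],-1],[[0.04,-0.53,0.0],[0,0,0],-1],[[-0.1,-0.53,0.0],[0,0,0],-1],[[-0.24,-0.49,0.0],[0,0,0],-1],[[-0.36,-0.4,0.0],[0,0,0],-1],[[-0.45,-0.29,0.0],[0,0,0],-1],[[-0.51,-0.16,0.0],[0,0,0],-1],[[-0.54,-0.01,0.0],[0,0,0],-1],[[-0.53,0.12,0.0],[0,0,0],-1]]}}

```text
time_s: 10.45
ee_pos: [0.5762, 0.0489, 0.1374]
eef_rot: [-3.141, -0.001, 2.915]
force: [-2.4, 8.2, 4.3]
grip_width: 0.0295
grip_force: 20.0
```

```bash
cp next.npy cmd.npy; python3 step.py "[2.7,2.7,2.7,2.7,2.7,2.7,2.7,2.7,2.7,2.7,2.7,2.7]" "[2.7,2.7,2.7,2.7,2.7,2.7,2.7,2.7,2.7,2.7,2.7,2.7]"
```

```text
10.45 lag [-0.0009 -0.0001  0.    ] F [-2.4  8.2  4.3] (np.float64(-1.4371380272614949), np.float64(0.05997365326056081)) 0.029521258160445683
(np.float64(-2.165538392851823), 5, np.float64(0.9886990452347277), np.float64(0.04809367218786548))
p [0.02614905 0.01352901] res [-0.04  -0.022  0.012  0.006 -0.002  0.001] now w 1.4727836179238976 rpm 14.064047573841219 angle meas 4.117646914327763
pred rpm [np.float64(14.2), np.float64(14.4), np.float64(14.6), np.float64(14.7), np.float64(14.8), np.float64(14.9), np.float64(15.0), np.float64(15.1), np.float64(15.2), np.float64(15.3), np.float64(15.4), np.float64(15.5)]
[[[-0.47,0.26,0.0],[0,0,0],-1],[[-0.38,0.38,0.0],[0,0,0],-1],[[-0.27,0.47,0.0],[0,0,0],-1],[[-0.13,0.52,0.0],[0,0,0],-1],[[0.01,0.54,0.0],[0,0,0],-1],[[0.15,0.51,0.0],[0,0,0],-1],[[0.29,0.46,0.0],[0,0,0],-1],[[0.39,0.36,0.0],[0,0,0],-1],[[0.48,0.25,0.0],[0,0,0],-1],[[0.53,0.11,0.0],[0,0,0],-1],[[0.54,-0.04,0.0],[0,0,0],-1],[[0.51,-0.18,0.0],[0,0,0],-1]] end [0.5534 0.1665 0.1375]
```

Emit:
{"method": "send_rows", "body": {"motion": [[[-0.47,0.26,0.0],[0,0,0],-1],[[-0.38,0.38,0.0],[0,0,0],-1],[[-0.27,0.47,0.0],[0,0,0],-1],[[-0.13,0.52,0.0],[0,0,0],-1],[[0.01,0.54,0.0],[0,0,0],-1],[[0.15,0.51,0.0],[0,0,0],-1],[[0.29,0.46,0.0],[0,0,0],-1],[[0.39,0.36,0.0],[0,0,0],-1],[[0.48,0.25,0.0],[0,0,0],-1],[[0.53,0.11,0.0],[0,0,0],-1],[[0.54,-0.04,0.0],[0,0,0],-1],[[0.51,-0.18,0.0],[0,0,0],-1]]}}

```text
time_s: 11.7
ee_pos: [0.5513, 0.1664, 0.1374]
eef_rot: [-3.14, -0.0, 2.916]
force: [3.5, -12.3, 3.9]
grip_width: 0.0299
grip_force: 20.0
```

```bash
cp next.npy cmd.npy; python3 step.py "[2.7,2.7,2.7,2.7,2.7,2.7,2.7,2.7,2.7,2.7,2.7,2.7]" "[2.7,2.7,2.7,2.7,2.7,2.7,2.7,2.7,2.7,2.7,2.7,2.7]"
```

```text
11.7 lag [-0.0022 -0.      0.    ] F [  3.5 -12.3   3.9] (np.float64(1.853464993556544), np.float64(0.06054674594678847)) 0.02994722490821053
(np.float64(-0.19579446380179322), 5, np.float64(0.9994849409319903), np.float64(-0.04842985849934145))
p [0.02702697 0.01323827] res [-0.04  -0.026  0.008  0.007  0.007 -0.005  0.001] now w 1.5340806914649907 rpm 14.649391508909163 angle meas 6.087390843377793
pred rpm [np.float64(14.8), np.float64(14.9), np.float64(15.0), np.float64(15.1), np.float64(15.2), np.float64(15.3), np.float64(15.4), np.float64(15.5), np.float64(15.6), np.float64(15.6), np.float64(15.7), np.float64(15.7)]
[[[0.44,-0.31,0.0],[0,0,0],-1],[[0.35,-0.41,0.0],[0,0,0],-1],[[0.22,-0.49,0.0],[0,0,0],-1],[[0.08,-0.53,0.01],[0,0,0],-1],[[-0.06,-0.54,0.0],[0,0,0],-1],[[-0.21,-0.5,0.0],[0,0,0],-1],[[-0.33,-0.42,0.0],[0,0,0],-1],[[-0.43,-0.33,0.0],[0,0,0],-1],[[-0.5,-0.19,0.0],[0,0,0],-1],[[-0.53,-0.06,0.0],[0,0,0],-1],[[-0.53,0.09,0.0],[0,0,0],-1],[[-0.49,0.23,0.0],[0,0,0],-1]] end [0.5885 0.052  0.1373]
```

Emit:
{"method": "send_rows", "body": {"motion": [[[0.44,-0.31,0.0],[0,0,0],-1],[[0.35,-0.41,0.0],[0,0,0],-1],[[0.22,-0.49,0.0],[0,0,0],-1],[[0.08,-0.53,0.0],[0,0,0],-1],[[-0.06,-0.54,0.0],[0,0,0],-1],[[-0.21,-0.5,0.0],[0,0,0],-1],[[-0.33,-0.42,0.0],[0,0,0],-1],[[-0.43,-0.33,0.0],[0,0,0],-1],[[-0.5,-0.19,0.0],[0,0,0],-1],[[-0.53,-0.06,0.0],[0,0,0],-1],[[-0.53,0.09,0.0],[0,0,0],-1],[[-0.49,0.23,0.0],[0,0,0],-1]]}}

```text
time_s: 12.95
ee_pos: [0.5875, 0.0517, 0.1374]
eef_rot: [-3.141, -0.001, 2.915]
force: [-1.6, 3.0, 4.9]
grip_width: 0.0297
grip_force: 20.0
```

```bash
cp next.npy cmd.npy; python3 step.py "[2.7,2.7,2.7,2.7,2.7,2.7,2.7,2.7,2.7,2.7,2.7,2.7]" "[2.65,2.65,2.65,2.65,2.65,2.65,2.65,2.65,2.65,2.65,2.65,2.65]"
```

```text
12.95 lag [-0.0011 -0.0002  0.0001] F [-1.6  3.   4.9] (np.float64(-1.2428185800784937), np.float64(0.05979403364333486)) 0.029667015417577977
(np.float64(-2.8724313817641702), 6, np.float64(0.9882717270443492), np.float64(-0.22504367230257305))
p [0.036      0.00880633] res [-0.021  0.017  0.108  0.225  0.377  0.551 -0.841  0.005] now w 1.7480990651579256 rpm 16.693116434052303 angle meas 9.693939232595003
pred rpm [np.float64(16.8), np.float64(16.8), np.float64(16.9), np.float64(17.0), np.float64(17.0), np.float64(17.1), np.float64(17.1), np.float64(17.2), np.float64(17.2), np.float64(17.2), np.float64(17.3), np.float64(17.3)]
[[[-0.4,0.34,0.0],[0,0,0],-1],[[-0.3,0.44,0.0],[0,0,0],-1],[[-0.18,0.5,0.0],[0,0,0],-1],[[-0.03,0.52,0.0],[0,0,0],-1],[[0.1,0.52,0.0],[0,0,0],-1],[[0.23,0.48,0.0],[0,0,0],-1],[[0.35,0.39,0.0],[0,0,0],-1],[[0.44,0.29,0.0],[0,0,0],-1],[[0.51,0.17,0.0],[0,0,0],-1],[[0.52,0.03,0.0],[0,0,0],-1],[[0.52,-0.12,0.0],[0,0,0],-1],[[0.47,-0.24,0.0],[0,0,0],-1]] end [0.5457 0.1639 0.1374]
```

```bash
sed -i 's|a+=2\*np.pi\*np.round((est-a)/2/np.pi)|a+=np.pi/4*np.round((est-a)/(np.pi/4))|' step.py; python3 - <<'E'
from h import *
L=json.load(open('log.json')); k=list(L['obs'])[-1]; L['obs'][k]-=np.pi/2
W=[tuple(x) for x in L['W']]
p,f=fit(W,{int(k):v for k,v in L['obs'].items()});L['p']=list(p);json.dump(L,open('log.json','w'))
s=sim(W,*p);print(p,f.round(3),s[-1],'hist rpm',[round(x[1]*9.549,1) for x in s[-45::3]])
for v in(2.55,2.6): print([round(x[1]*9.549,1) for x in sim([(v,.1)]*12,*p,w0=s[-1][1])])
spin([2.6]*12)
E
```

```text
[0.0280112  0.01293533] [-0.04  -0.03   0.001  0.004  0.012  0.011 -0.012  0.002] (np.float64(9.906884782959528), np.float64(1.5669037438430682)) hist rpm [np.float64(13.3), np.float64(13.6), np.float64(13.2), np.float64(13.9), np.float64(14.4), np.float64(14.9), np.float64(14.3), np.float64(14.7), np.float64(15.1), np.float64(15.4), np.float64(15.6), np.float64(15.0), np.float64(15.3), np.float64(15.6), np.float64(15.8)]
[np.float64(15.0), np.float64(15.0), np.float64(15.0), np.float64(15.0), np.float64(15.0), np.float64(15.1), np.float64(15.1), np.float64(15.1), np.float64(15.1), np.float64(15.1), np.float64(15.1), np.float64(15.1)]
[np.float64(15.0), np.float64(15.1), np.float64(15.1), np.float64(15.1), np.float64(15.2), np.float64(15.2), np.float64(15.3), np.float64(15.3), np.float64(15.3), np.float64(15.3), np.float64(15.4), np.float64(15.4)]
[[[-0.4,0.33,0.0],[0,0,0],-1],[[-0.29,0.43,0.0],[0,0,0],-1],[[-0.18,0.49,0.0],[0,0,0],-1],[[-0.05,0.51,0.0],[0,0,0],-1],[[0.09,0.52,0.0],[0,0,0],-1],[[0.22,0.47,0.0],[0,0,0],-1],[[0.33,0.4,0.0],[0,0,0],-1],[[0.42,0.3,0.0],[0,0,0],-1],[[0.49,0.18,0.0],[0,0,0],-1],[[0.51,0.05,0.0],[0,0,0],-1],[[0.52,-0.08,0.0],[0,0,0],-1],[[0.47,-0.21,0.0],[0,0,0],-1]] end [0.5491 0.1653 0.1374]
```

Emit:
{"method": "send_rows", "body": {"motion": [[[-0.4,0.33,0.0],[0,0,0],-1],[[-0.29,0.43,0.0],[0,0,0],-1],[[-0.18,0.49,0.0],[0,0,0],-1],[[-0.05,0.51,0.0],[0,0,0],-1],[[0.09,0.52,0.0],[0,0,0],-1],[[0.22,0.47,0.0],[0,0,0],-1],[[0.33,0.4,0.0],[0,0,0],-1],[[0.42,0.3,0.0],[0,0,0],-1],[[0.49,0.18,0.0],[0,0,0],-1],[[0.51,0.05,0.0],[0,0,0],-1],[[0.52,-0.08,0.0],[0,0,0],-1],[[0.47,-0.21,0.0],[0,0,0],-1]]}}

```text
time_s: 14.2
ee_pos: [0.5467, 0.165, 0.1374]
eef_rot: [-3.14, 0.0, 2.917]
force: [5.1, -12.7, 3.4]
grip_width: 0.0295
grip_force: 20.0
```

```bash
cp next.npy cmd.npy; python3 step.py "[2.6,2.6,2.6,2.6,2.6,2.6,2.6,2.6,2.6,2.6,2.6,2.6]" "[2.6,2.6,2.6,2.6,2.6,2.6,2.6,2.6,2.6,2.6,2.6,2.6]"
```

```text
14.2 lag [-0.0024 -0.0002  0.    ] F [  5.1 -12.7   3.4] (np.float64(1.9338762860964132), np.float64(0.060672387930394686)) 0.029450411006294242
(np.float64(-2.4331737153041297), 5, np.float64(0.9890217744138005), np.float64(0.06921597018899994))
p [0.02853037 0.01278681] res [-0.04  -0.034 -0.004  0.     0.012  0.016 -0.    -0.01   0.002] now w 1.5290453344185704 rpm 14.60130739105894 angle meas 10.133196899055044
pred rpm [np.float64(14.7), np.float64(14.8), np.float64(14.8), np.float64(14.9), np.float64(15.0), np.float64(15.0), np.float64(15.1), np.float64(15.1), np.float64(15.2), np.float64(15.2), np.float64(15.2), np.float64(15.3)]
[[[0.4,-0.33,0.0],[0,0,0],-1],[[0.31,-0.41,0.0],[0,0,0],-1],[[0.19,-0.49,0.0],[0,0,0],-1],[[0.05,-0.51,0.0],[0,0,0],-1],[[-0.07,-0.52,0.01],[0,0,0],-1],[[-0.21,-0.47,0.0],[0,0,0],-1],[[-0.32,-0.41,0.0],[0,0,0],-1],[[-0.41,-0.31,0.0],[0,0,0],-1],[[-0.49,-0.19,0.0],[0,0,0],-1],[[-0.51,-0.07,0.0],[0,0,0],-1],[[-0.51,0.08,0.0],[0,0,0],-1],[[-0.48,0.2,0.0],[0,0,0],-1]] end [0.586  0.0511 0.1373]
```

Emit:
{"method": "send_rows", "body": {"motion": [[[0.4,-0.33,0.0],[0,0,0],-1],[[0.31,-0.41,0.0],[0,0,0],-1],[[0.19,-0.49,0.0],[0,0,0],-1],[[0.05,-0.51,0.0],[0,0,0],-1],[[-0.07,-0.52,0.0],[0,0,0],-1],[[-0.21,-0.47,0.0],[0,0,0],-1],[[-0.32,-0.41,0.0],[0,0,0],-1],[[-0.41,-0.31,0.0],[0,0,0],-1],[[-0.49,-0.19,0.0],[0,0,0],-1],[[-0.51,-0.07,0.0],[0,0,0],-1],[[-0.51,0.08,0.0],[0,0,0],-1],[[-0.48,0.2,0.0],[0,0,0],-1]]}}

```text
time_s: 15.45
ee_pos: [0.5847, 0.0509, 0.1375]
eef_rot: [-3.141, -0.001, 2.915]
force: [-1.0, 1.9, 4.6]
grip_width: 0.03
grip_force: 20.0
```

```bash
cp next.npy cmd.npy; python3 step.py "[2.6,2.6,2.6,2.6,2.6,2.6,2.6,2.6,2.6,2.6,2.6,2.6]" "[2.6,2.6,2.6,2.6,2.6,2.6,2.6,2.6,2.6,2.6,2.6,2.6]"
```

```text
15.45 lag [-0.0014 -0.0001  0.0001] F [-1.   1.9  4.6] (np.float64(-1.2912248368008283), np.float64(0.059713238103223175)) 0.029964717465227768
(np.float64(-0.4377205766016363), 5, np.float64(0.9934412835178286), np.float64(-0.041607784908215484))
p [0.02908694 0.01263821] res [-0.041 -0.037 -0.011 -0.005  0.009  0.018  0.009  0.007 -0.018  0.002] now w 1.5200561247582571 rpm 14.515466761943244 angle meas 12.128650037757536
pred rpm [np.float64(14.6), np.float64(14.7), np.float64(14.8), np.float64(14.8), np.float64(14.9), np.float64(15.0), np.float64(15.0), np.float64(15.1), np.float64(15.1), np.float64(15.2), np.float64(15.2), np.float64(15.3)]
[[[-0.41,0.32,0.0],[0,0,0],-1],[[-0.31,0.41,0.0],[0,0,0],-1],[[-0.2,0.48,0.0],[0,0,0],-1],[[-0.07,0.51,0.0],[0,0,0],-1],[[0.07,0.52,0.0],[0,0,0],-1],[[0.19,0.48,0.0],[0,0,0],-1],[[0.31,0.41,0.0],[0,0,0],-1],[[0.41,0.32,0.0],[0,0,0],-1],[[0.48,0.2,0.0],[0,0,0],-1],[[0.51,0.08,0.0],[0,0,0],-1],[[0.52,-0.06,0.0],[0,0,0],-1],[[0.48,-0.2,0.0],[0,0,0],-1]] end [0.5515 0.1658 0.1374]
```

Average 15.2 rpm; continuing.

Emit:
{"method": "send_rows", "body": {"motion": [[[-0.41,0.32,0.0],[0,0,0],-1],[[-0.31,0.41,0.0],[0,0,0],-1],[[-0.2,0.48,0.0],[0,0,0],-1],[[-0.07,0.51,0.0],[0,0,0],-1],[[0.07,0.52,0.0],[0,0,0],-1],[[0.19,0.48,0.0],[0,0,0],-1],[[0.31,0.41,0.0],[0,0,0],-1],[[0.41,0.32,0.0],[0,0,0],-1],[[0.48,0.2,0.0],[0,0,0],-1],[[0.51,0.08,0.0],[0,0,0],-1],[[0.52,-0.06,0.0],[0,0,0],-1],[[0.48,-0.2,0.0],[0,0,0],-1]]}}

```text
time_s: 16.7
ee_pos: [0.5488, 0.1658, 0.1374]
eef_rot: [-3.14, 0.0, 2.917]
force: [3.0, -11.2, 4.3]
grip_width: 0.0293
grip_force: 20.0
```

```bash
cp next.npy cmd.npy; python3 step.py "[2.6,2.6,2.6,2.6,2.6,2.6,2.6,2.6,2.6,2.6,2.6,2.6]" "[2.6,2.6,2.6,2.6,2.6,2.6,2.6,2.6,2.6,2.6,2.6,2.6]"
```

```text
16.7 lag [-0.0027 -0.0001  0.    ] F [  3.  -11.2   4.3] (np.float64(1.8954200976648192), np.float64(0.06071992398214197)) 0.029309991389105585
(np.float64(1.526190560318511), 6, np.float64(0.982080715736083), np.float64(-0.05174881842322865))
p [0.02933179 0.01257682] res [-0.041 -0.039 -0.014 -0.008  0.007  0.018  0.012  0.012 -0.008 -0.012
  0.002] now w 1.5167996145298785 rpm 14.484369379938697 angle meas 14.092561174677684
pred rpm [np.float64(14.6), np.float64(14.7), np.float64(14.8), np.float64(14.8), np.float64(14.9), np.float64(15.0), np.float64(15.0), np.float64(15.1), np.float64(15.1), np.float64(15.2), np.float64(15.2), np.float64(15.3)]
[[[0.42,-0.31,0.0],[0,0,0],-1],[[0.32,-0.4,0.0],[0,0,0],-1],[[0.21,-0.48,0.0],[0,0,0],-1],[[0.08,-0.51,0.0],[0,0,0],-1],[[-0.06,-0.52,0.01],[0,0,0],-1],[[-0.18,-0.48,0.0],[0,0,0],-1],[[-0.3,-0.42,0.0],[0,0,0],-1],[[-0.41,-0.33,0.0],[0,0,0],-1],[[-0.47,-0.21,0.0],[0,0,0],-1],[[-0.51,-0.09,0.0],[0,0,0],-1],[[-0.52,0.05,0.0],[0,0,0],-1],[[-0.48,0.18,0.0],[0,0,0],-1]] end [0.5835 0.0503 0.1373]
```

Emit:
{"method": "send_rows", "body": {"motion": [[[0.42,-0.31,0.0],[0,0,0],-1],[[0.32,-0.4,0.0],[0,0,0],-1],[[0.21,-0.48,0.0],[0,0,0],-1],[[0.08,-0.51,0.0],[0,0,0],-1],[[-0.06,-0.52,0.0],[0,0,0],-1],[[-0.18,-0.48,0.0],[0,0,0],-1],[[-0.3,-0.42,0.0],[0,0,0],-1],[[-0.41,-0.33,0.0],[0,0,0],-1],[[-0.47,-0.21,0.0],[0,0,0],-1],[[-0.51,-0.09,0.0],[0,0,0],-1],[[-0.52,0.05,0.0],[0,0,0],-1],[[-0.48,0.18,0.0],[0,0,0],-1]]}}

```text
time_s: 17.95
ee_pos: [0.5819, 0.0502, 0.1375]
eef_rot: [-3.141, -0.001, 2.916]
force: [-1.7, 3.8, 5.3]
grip_width: 0.0295
grip_force: 20.0
```

```bash
cp next.npy cmd.npy; python3 step.py "[2.6,2.6,2.6,2.6,2.6,2.6,2.6,2.6,2.6,2.6,2.6,2.6]" "[2.6,2.6,2.6,2.6,2.6,2.6,2.6,2.6,2.6,2.6,2.6,2.6]"
```

```text
17.95 lag [-0.0017 -0.0001  0.0001] F [-1.7  3.8  5.3] (np.float64(-1.3396570656508135), np.float64(0.05970100748472305)) 0.029523823923944835
(np.float64(-2.785959544440378), 5, np.float64(0.999565906931615), np.float64(0.07988172978066954))
p [0.02955017 0.01252519] res [-0.041 -0.041 -0.017 -0.011  0.005  0.017  0.013  0.016 -0.001 -0.002
 -0.015  0.002] now w 1.5169989458753708 rpm 14.48627285407559 angle meas 16.063596377098378
pred rpm [np.float64(14.6), np.float64(14.7), np.float64(14.8), np.float64(14.8), np.float64(14.9), np.float64(15.0), np.float64(15.0), np.float64(15.1), np.float64(15.1), np.float64(15.2), np.float64(15.2), np.float64(15.3)]
[[[-0.42,0.3,0.0],[0,0,0],-1],[[-0.34,0.4,0.0],[0,0,0],-1],[[-0.21,0.47,0.0],[0,0,0],-1],[[-0.09,0.51,0.0],[0,0,0],-1],[[0.04,0.52,0.0],[0,0,0],-1],[[0.17,0.48,0.0],[0,0,0],-1],[[0.3,0.43,0.0],[0,0,0],-1],[[0.39,0.34,0.0],[0,0,0],-1],[[0.47,0.22,0.0],[0,0,0],-1],[[0.51,0.1,0.0],[0,0,0],-1],[[0.52,-0.04,0.0],[0,0,0],-1],[[0.49,-0.17,0.0],[0,0,0],-1]] end [0.554  0.1667 0.1374]
```

Emit:
{"method": "send_rows", "body": {"motion": [[[-0.42,0.3,0.0],[0,0,0],-1],[[-0.34,0.4,0.0],[0,0,0],-1],[[-0.21,0.47,0.0],[0,0,0],-1],[[-0.09,0.51,0.0],[0,0,0],-1],[[0.04,0.52,0.0],[0,0,0],-1],[[0.17,0.48,0.0],[0,0,0],-1],[[0.3,0.43,0.0],[0,0,0],-1],[[0.39,0.34,0.0],[0,0,0],-1],[[0.47,0.22,0.0],[0,0,0],-1],[[0.51,0.1,0.0],[0,0,0],-1],[[0.52,-0.04,0.0],[0,0,0],-1],[[0.49,-0.17,0.0],[0,0,0],-1]]}}

```text
time_s: 19.2
ee_pos: [0.5511, 0.1666, 0.1375]
eef_rot: [-3.14, 0.0, 2.917]
force: [3.7, -12.2, 4.8]
grip_width: 0.0293
grip_force: 20.0
```

```bash
cp next.npy cmd.npy; python3 step.py "[2.6,2.6,2.6,2.6,2.6,2.6,2.6,2.6,2.6,2.6,2.6,2.6]" "[2.6,2.6,2.6,2.6,2.6,2.6,2.6,2.6,2.6,2.6,2.6,2.6]"; python3 - <<'E'
from h import *
L=json.load(open('log.json'));w=sim([tuple(x) for x in L['W']],*L['p'])[-1][1]
print(sim([(0,3)],*L['p'],w0=w),json.load(open('log.json'))['p'])
for n in range(13): print(n,sim([(2.6,.1)]*n+[(1.3,.1),(0,3)],*L['p'],w0=w)[-1][0])
E
```

```text
19.2 lag [-0.003  -0.      0.0001] F [  3.7 -12.2   4.8] (np.float64(1.8562787759081387), np.float64(0.06074289679396397)) 0.029266015681866393
(np.float64(-0.81256362095616), 4, np.float64(0.99969864566747), np.float64(-0.01151422099999233))
p [0.02975914 0.01247847] res [-0.041 -0.043 -0.02  -0.015  0.002  0.016  0.013  0.019  0.004  0.006
 -0.004 -0.019  0.002] now w 1.5184887327349006 rpm 14.500499270646442 angle meas 18.036992300582597
pred rpm [np.float64(14.6), np.float64(14.7), np.float64(14.8), np.float64(14.8), np.float64(14.9), np.float64(15.0), np.float64(15.0), np.float64(15.1), np.float64(15.2), np.float64(15.2), np.float64(15.3), np.float64(15.3)]
[[[0.43,-0.29,0.0],[0,0,0],-1],[[0.34,-0.39,0.0],[0,0,0],-1],[[0.23,-0.47,0.0],[0,0,0],-1],[[0.1,-0.5,0.0],[0,0,0],-1],[[-0.03,-0.52,0.01],[0,0,0],-1],[[-0.16,-0.49,0.0],[0,0,0],-1],[[-0.29,-0.44,0.0],[0,0,0],-1],[[-0.39,-0.34,0.0],[0,0,0],-1],[[-0.46,-0.24,0.0],[0,0,0],-1],[[-0.51,-0.1,0.0],[0,0,0],-1],[[-0.51,0.02,0.0],[0,0,0],-1],[[-0.5,0.16,0.0],[0,0,0],-1]] end [0.5811 0.0496 0.1373]
[(np.float64(0.9567711934553145), 0.0)] [0.02975913705685538, 0.012478467116960249]
0 1.0368862908513956
1 1.1987508568468048
2 1.3609268134547152
3 1.5233899056268512
4 1.6861176950734276
5 1.849089424440862
6 2.0122858916426956
7 2.1756908550163048
8 2.3392872027209726
9 2.503061276146569
10 2.6669993494490476
11 2.831088911638651
12 2.995318659792807
```

Emit:
{"method": "send_rows", "body": {"motion": [[[0.43,-0.29,0.0],[0,0,0],-1],[[0.34,-0.39,0.0],[0,0,0],-1],[[0.23,-0.47,0.0],[0,0,0],-1],[[0.1,-0.5,0.0],[0,0,0],-1],[[-0.03,-0.52,0.0],[0,0,0],-1],[[-0.16,-0.49,0.0],[0,0,0],-1],[[-0.29,-0.44,0.0],[0,0,0],-1],[[-0.39,-0.34,0.0],[0,0,0],-1],[[-0.46,-0.24,0.0],[0,0,0],-1],[[-0.51,-0.1,0.0],[0,0,0],-1],[[-0.51,0.02,0.0],[0,0,0],-1],[[-0.5,0.16,0.0],[0,0,0],-1]]}}

```text
time_s: 20.45
ee_pos: [0.5792, 0.0496, 0.1375]
eef_rot: [-3.141, -0.001, 2.916]
force: [-1.5, 6.0, 5.9]
grip_width: 0.0296
grip_force: 20.0
```

```bash
cp next.npy cmd.npy; python3 step.py "[2.6,2.6,2.6,2.6,2.6,2.6,2.6,2.6,2.6,2.6,2.6,2.6]" "[2.6,2.6,2.6,2.6,2.6,2.6,2.6,2.6,2.6,2.6,2.6,2.6]"
```

```text
20.45 lag [-0.0019 -0.0001  0.0001] F [-1.5  6.   5.9] (np.float64(-1.3862281678113566), np.float64(0.05968790967428359)) 0.02963948784961758
(np.float64(1.1477064890138233), 5, np.float64(0.9989316633720687), np.float64(-0.051018419901029954))
p [0.02987676 0.01245354] res [-0.041 -0.044 -0.022 -0.017 -0.     0.014  0.013  0.02   0.007  0.01
  0.001 -0.012 -0.014  0.002] now w 1.5194217666964995 rpm 14.509409088670107 angle meas 19.99726241055258
pred rpm [np.float64(14.6), np.float64(14.7), np.float64(14.8), np.float64(14.9), np.float64(14.9), np.float64(15.0), np.float64(15.1), np.float64(15.1), np.float64(15.2), np.float64(15.2), np.float64(15.3), np.float64(15.3)]
[[[-0.44,0.28,0.0],[0,0,0],-1],[[-0.34,0.38,0.0],[0,0,0],-1],[[-0.24,0.46,0.0],[0,0,0],-1],[[-0.12,0.51,0.0],[0,0,0],-1],[[0.03,0.52,0.0],[0,0,0],-1],[[0.15,0.49,0.0],[0,0,0],-1],[[0.28,0.44,0.0],[0,0,0],-1],[[0.38,0.36,0.0],[0,0,0],-1],[[0.45,0.24,0.0],[0,0,0],-1],[[0.51,0.12,0.0],[0,0,0],-1],[[0.52,-0.02,0.0],[0,0,0],-1],[[0.49,-0.15,0.0],[0,0,0],-1]] end [0.5567 0.1671 0.1374]
```

Emit:
{"method": "send_rows", "body": {"motion": [[[-0.44,0.28,0.0],[0,0,0],-1],[[-0.34,0.38,0.0],[0,0,0],-1],[[-0.24,0.46,0.0],[0,0,0],-1],[[-0.12,0.51,0.0],[0,0,0],-1],[[0.03,0.52,0.0],[0,0,0],-1],[[0.15,0.49,0.0],[0,0,0],-1],[[0.28,0.44,0.0],[0,0,0],-1],[[0.38,0.36,0.0],[0,0,0],-1],[[0.45,0.24,0.0],[0,0,0],-1],[[0.51,0.12,0.0],[0,0,0],-1],[[0.52,-0.02,0.0],[0,0,0],-1],[[0.49,-0.15,0.0],[0,0,0],-1]]}}

```text
time_s: 21.7
ee_pos: [0.5536, 0.1673, 0.1375]
eef_rot: [-3.141, -0.0, 2.917]
force: [3.3, -8.6, 6.1]
grip_width: 0.0297
grip_force: 20.0
```

```bash
cp next.npy cmd.npy; python3 step.py "[2.6,2.6,2.6,2.6,2.6,2.6,2.6,2.6,2.6,2.6,2.6,2.6]" "[2.6]" ; python3 - <<'E'
from h import *
L=json.load(open('log.json'));w=sim([tuple(x) for x in L['W']],*L['p'])[-1][1]
a=list(L['obs'].values())[-1]+L['a0']+w*.05+.004; print('now',a,'to go',8*np.pi-a)
for n in range(10,14): print(n,sim([(2.6,.1)]*n+[(1.7,.1),(.8,.1),(0,3)],*L['p'],w0=w)[-1])
E
```

```text
21.7 lag [-0.003   0.0001  0.0001] F [ 3.3 -8.6  6.1] (np.float64(1.813572749138033), np.float64(0.06074257042151762)) 0.029714376390195505
(np.float64(-3.165850742399075), 4, np.float64(0.9993786468517534), np.float64(0.029262746577186194))
p [0.02999067 0.01243059] res [-0.042 -0.045 -0.024 -0.019 -0.002  0.013  0.012  0.021  0.008  0.013
  0.006 -0.006 -0.006 -0.016  0.002] now w 1.5205013688734532 rpm 14.519718530052204 angle meas 21.96689048631927
pred rpm [np.float64(14.6)]
[[[0.44,-0.27,0.0],[0,0,0],-1]] end [0.5419 0.1622 0.1374]
now 22.046915554762943 to go 3.0858256739554015
10 (np.float64(2.7547348124516686), 0.0)
11 (np.float64(2.9191011713741144), 0.0)
12 (np.float64(3.0836023209757957), 0.0)
13 (np.float64(3.2482282560937836), 0.0)
```

```bash
python3 -c "
from h import *
spin([2.6]*11)"
```

```text
[[[0.44,-0.27,0.0],[0,0,0],-1],[[0.36,-0.38,0.0],[0,0,0],-1],[[0.25,-0.45,0.0],[0,0,0],-1],[[0.12,-0.5,0.0],[0,0,0],-1],[[-0.01,-0.52,0.0],[0,0,0],-1],[[-0.14,-0.5,0.01],[0,0,0],-1],[[-0.27,-0.45,0.0],[0,0,0],-1],[[-0.37,-0.36,0.0],[0,0,0],-1],[[-0.45,-0.25,0.0],[0,0,0],-1],[[-0.5,-0.13,0.0],[0,0,0],-1],[[-0.52,0.0,0.0],[0,0,0],-1]] end [0.563  0.0484 0.1373]
```

Emit:
{"method": "send_rows", "body": {"motion": [[[0.44,-0.27,0.0],[0,0,0],-1],[[0.36,-0.38,0.0],[0,0,0],-1],[[0.25,-0.45,0.0],[0,0,0],-1],[[0.12,-0.5,0.0],[0,0,0],-1],[[-0.01,-0.52,0.0],[0,0,0],-1],[[-0.14,-0.5,0.0],[0,0,0],-1],[[-0.27,-0.45,0.0],[0,0,0],-1],[[-0.37,-0.36,0.0],[0,0,0],-1],[[-0.45,-0.25,0.0],[0,0,0],-1],[[-0.5,-0.13,0.0],[0,0,0],-1],[[-0.52,0.0,0.0],[0,0,0],-1]]}}

```text
time_s: 22.85
ee_pos: [0.561, 0.0487, 0.1375]
eef_rot: [3.141, -0.0, 2.916]
force: [0.2, 10.6, 4.5]
grip_width: 0.0298
grip_force: 20.0
```

```bash
cp next.npy cmd.npy; python3 step.py "[2.6,2.6,2.6,2.6,2.6,2.6,2.6,2.6,2.6,2.6,2.6]" "[2.6,1.7,0.8]" ; python3 - <<'E'
from h import *
L=json.load(open('log.json'));w=sim([tuple(x) for x in L['W']],*L['p'])[-1][1]
a=list(L['obs'].values())[-1]+L['a0']+w*.05+.004; print('now',a,'to go',8*np.pi-a)
for n in range(0,4): print(n,sim([(2.6,.1)]*n+[(1.7,.1),(.8,.1),(0,3)],*L['p'],w0=w)[-1])
E
```

```text
22.85 lag [-0.002   0.0002  0.0001] F [ 0.2 10.6  4.5] (np.float64(-1.6902899961077495), np.float64(0.060003408193334516)) 0.029825773369369975
(np.float64(-1.3696806270505084), 5, np.float64(0.9995427531612163), np.float64(0.01940657829581338))
p [0.0300418  0.01242075] res [-0.042 -0.045 -0.025 -0.02  -0.003  0.012  0.012  0.021  0.009  0.015
  0.008 -0.004 -0.004 -0.013 -0.009  0.003] now w 1.5166614549160304 rpm 14.483050052809922 angle meas 23.763060601667835
pred rpm [np.float64(14.6), np.float64(14.1), np.float64(13.1)]
[[[-0.5,0.14,0.0],[0,0,0],-1],[[-0.3,0.16,0.0],[0,0,0],-1],[[-0.13,0.09,0.0],[0,0,0],-1]] end [0.5928 0.0537 0.1374]
now 23.842893674413638 to go 1.289847554304707
0 (np.float64(1.119674493804806), 0.0)
1 (np.float64(1.2818309116110667), 0.0)
2 (np.float64(1.4442937214551161), 0.0)
3 (np.float64(1.6070392709431358), 0.0)
```

n=1 fits: one more spinning row, then ramp down and hold the crank still.

Emit:
{"method": "send_rows", "body": {"motion": [[[-0.5,0.14,0],[0,0,0],-1],[[-0.3,0.16,0],[0,0,0],-1],[[-0.13,0.09,0],[0,0,0],-1],[[0,0,0],[0,0,0],-1],[[0,0,0],[0,0,0],-1],[[0,0,0],[0,0,0],-1],[[0,0,0],[0,0,0],-1],[[0,0,0],[0,0,0],-1],[[0,0,0],[0,0,0],-1],[[0,0,0],[0,0,0],-1],[[0,0,0],[0,0,0],-1],[[0,0,0],[0,0,0],-1]]}}

```text
time_s: 24.1
ee_pos: [0.5914, 0.0536, 0.1375]
eef_rot: [3.141, 0.0, 2.916]
force: [1.2, -1.0, 5.9]
grip_width: 0.03
grip_force: 20.0
```

Emit:
{"method": "send_rows", "body": {"motion": [[[0,0,0],[0,0,0],-1],[[0,0,0],[0,0,0],-1],[[0,0,0],[0,0,0],-1],[[0,0,0],[0,0,0],-1],[[0,0,0],[0,0,0],-1],[[0,0,0],[0,0,0],-1],[[0,0,0],[0,0,0],-1],[[0,0,0],[0,0,0],-1],[[0,0,0],[0,0,0],-1],[[0,0,0],[0,0,0],-1],[[0,0,0],[0,0,0],-1],[[0,0,0],[0,0,0],-1]]}}

```text
time_s: 25.3
ee_pos: [0.5914, 0.0536, 0.1375]
eef_rot: [3.141, -0.0, 2.916]
force: [1.0, -0.7, 5.4]
grip_width: 0.0296
grip_force: 20.0
```

```bash
cp next.npy cmd.npy; python3 - <<'E'
from h import *
o=get_obs();print(o['time_s'],crank(),o['force'])
c=snap('scene','s5.png');print(rotor(c));print(rotor(camera('scene')))
c=snap('top','t5.png')
B=(180,160,345,290)
for n,a,b,z in (('red',0,5,.118),('or',6,17,.107),('blue',105,130,.107)):
    for ce,s in blob(c,a,b,B): print(n,ce,s,ray(c,*ce,z).round(4))
A=cv2.resize(cv2.imread('pics/s5.png')[180:360,250:450],(600,540)); cv2.imwrite('pics/s6.png',A)
E
```

```text
25.3 (np.float64(-1.1696424940503294), np.float64(0.059416228149189565)) [ 0.95213548 -0.6670732   5.44398972]
(np.float64(0.090167768082146), 4, np.float64(0.9998069999139504), np.float64(-0.05274001364777048))
(np.float64(0.08945143209009654), 4, np.float64(0.9998496798772716), np.float64(-0.05202367765572102))
red [204.  228.4] 168 [0.5605 0.2648 0.118 ]
or [234.2 230.8] 166 [0.5544 0.1926 0.107 ]
blue [241.9 206.4] 74 [0.6147 0.1733 0.107 ]
blue [250.3 249.9] 63 [0.5067 0.1532 0.107 ]
```

View pics/s6.png

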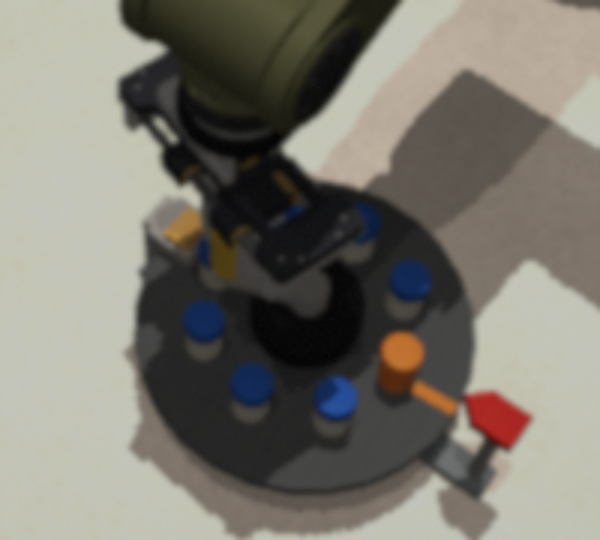

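The disc is at rest. The orange cap (402,352 in the crop) is about 0.09 rad (7 mm) past the pointer, within tolerance, but I'll nudge it back for margin.

```bash
python3 - <<'E'
from h import *
for ws in ([-.8,-1.6,-1.6,-.8],[-.8,-1.6,-1.6,-1.6,-.8],[-1,-2,-2,-1],[-1,-2,-2,-2,-1]):
    print(ws,sim([(w,.1) for w in ws]+[(0,1.5)],.030,.0124)[-1],sim([(w,.1) for w in ws]+[(0,1.5)],.027,.0135)[-1])
np.save('cmd.npy',get_obs()['ee_pos']); spin([-1,-2,-2,-2,-1],r=.0597)
E
```

```text
[-0.8, -1.6, -1.6, -0.8] (np.float64(-0.029962122425825848), 0.0) (np.float64(-0.027926946641906383), 0.0)
[-0.8, -1.6, -1.6, -1.6, -0.8] (np.float64(-0.055737408185873645), 0.0) (np.float64(-0.05257842870502113), 0.0)
[-1, -2, -2, -1] (np.float64(-0.0597205493369213), 0.0) (np.float64(-0.05719249936195136), 0.0)
[-1, -2, -2, -2, -1] (np.float64(-0.10511093347532345), 0.0) (np.float64(-0.1015039367632293), 0.0)
[[[0.16,-0.12,0.0],[0,0,0],-1],[[0.36,-0.16,0.0],[0,0,0],-1],[[0.39,-0.09,0.0],[0,0,0],-1],[[0.4,-0.01,0.0],[0,0,0],-1],[[0.19,0.02,0.0],[0,0,0],-1]] end [0.5451 0.0532 0.1375]
```

Emit:
{"method": "send_rows", "body": {"motion": [[[0.16,-0.12,0],[0,0,0],-1],[[0.36,-0.16,0],[0,0,0],-1],[[0.39,-0.09,0],[0,0,0],-1],[[0.4,-0.01,0],[0,0,0],-1],[[0.19,0.02,0],[0,0,0],-1],[[0,0,0],[0,0,0],-1],[[0,0,0],[0,0,0],-1],[[0,0,0],[0,0,0],-1],[[0,0,0],[0,0,0],-1],[[0,0,0],[0,0,0],-1],[[0,0,0],[0,0,0],-1],[[0,0,0],[0,0,0],-1]]}}

```text
time_s: 26.65
ee_pos: [0.5452, 0.053, 0.1375]
eef_rot: [-3.141, -0.0, 2.916]
force: [-1.3, -0.4, 6.4]
grip_width: 0.0296
grip_force: 20.0
```

```bash
python3 - <<'E'
from h import *
o=get_obs();print(o['time_s'],crank(),o['force'])
print(rotor(camera('scene')));print(rotor(camera('scene')))
E
```

```text
26.65 (np.float64(-1.9651734942374517), np.float64(0.059922058156365886)) [-1.34986141 -0.40954062  6.39974508]
(np.float64(-0.06856821202432384), 6, np.float64(0.998724477316015), np.float64(-0.05054178150286237))
(np.float64(-0.06862122250712543), 6, np.float64(0.9989855575383038), np.float64(-0.048784873539614804))
```

```bash
python3 -c "
from h import *
np.save('cmd.npy',get_obs()['ee_pos']); print(sim([(w,.1) for w in [.9,1.8,1.8,.9]]+[(0,1)],.03,.0124)[-1]);spin([.9,1.8,1.8,.9],r=.0599)"
```

```text
(np.float64(0.04401668095181006), 0.0)
[[[-0.18,-0.02,0.0],[0,0,0],-1],[[-0.36,0.0,0.0],[0,0,0],-1],[[-0.35,0.07,0.0],[0,0,0],-1],[[-0.17,0.06,0.0],[0,0,0],-1]] end [0.5769 0.0491 0.1375]
```

Emit:
{"method": "send_rows", "body": {"motion": [[[-0.18,-0.02,0],[0,0,0],-1],[[-0.36,0,0],[0,0,0],-1],[[-0.35,0.07,0],[0,0,0],-1],[[-0.17,0.06,0],[0,0,0],-1],[[0,0,0],[0,0,0],-1],[[0,0,0],[0,0,0],-1],[[0,0,0],[0,0,0],-1],[[0,0,0],[0,0,0],-1],[[0,0,0],[0,0,0],-1],[[0,0,0],[0,0,0],-1],[[0,0,0],[0,0,0],-1],[[0,0,0],[0,0,0],-1]]}}

```text
time_s: 27.95
ee_pos: [0.577, 0.0494, 0.1375]
eef_rot: [3.141, 0.0, 2.916]
force: [-0.2, -0.2, 5.9]
grip_width: 0.0296
grip_force: 20.0
```

```bash
python3 - <<'E'
from h import *
o=get_obs();print(o['time_s'],crank(),o['force'])
print(rotor(camera('scene')));print(rotor(camera('scene')))
E
```

```text
27.95 (np.float64(-1.4221792160260418), np.float64(0.059564426524570536)) [-0.23976549 -0.24899492  5.92767047]
(np.float64(0.019239671335436803), 4, np.float64(0.9993250521358424), np.float64(-0.05058358168249377))
(np.float64(0.018673016588226732), 4, np.float64(0.9994305718721468), np.float64(-0.0500169269352837))
```

Emit:
{"method": "send_rows", "body": {"motion": [[[0,0,0],[0,0,0],0.2],[[0,0,0],[0,0,0],0.2],[[0,0,0],[0,0,0],0.2],[[0,0,0],[0,0,0],0.2],[[0,0,0],[0,0,0],0.2],[[0,0,-0.3],[0,0,0],0.2],[[0,0,-0.8],[0,0,0],0.2],[[0,0,-0.9],[0,0,0],0.2],[[0,0,-0.9],[0,0,0],0.2],[[0,0,-0.9],[0,0,0],0.2],[[0.5,0,-0.5],[0,0,0],0.2],[[0.9,0,0],[0,0,0],0.2]]}}

```text
time_s: 29.25
ee_pos: [0.5367, 0.0584, 0.2689]
eef_rot: [3.141, 0.004, 2.915]
force: [-0.3, -0.5, 0.6]
grip_width: 0.0564
grip_force: 0.0
```

Emit:
{"method": "send_rows", "body": {"motion": [[[0.9,0,0],[0,0,0],0.2],[[0.9,0,0],[0,0,0],0.2],[[0.9,0,0],[0,0,0],0.2],[[0.5,0,0],[0,0,0],0.2],[[0,0,0],[0,0,0],0.2],[[0,0,0],[0,0,0],0.2],[[0,0,0],[0,0,0],0.2]]}}

```text
time_s: 29.95
ee_pos: [0.4432, 0.0798, 0.2665]
eef_rot: [-3.142, 0.0, 2.916]
force: [0.4, -0.8, 0.0]
grip_width: 0.0564
grip_force: 0.0
```

```bash
python3 - <<'E'
from h import *
o=get_obs();print(o['time_s'],o['ee_pos'],o['force'],o['grip_width'])
c=snap('scene','s7.png');print(rotor(c));snap('top','t7.png')
A=cv2.resize(cv2.imread('pics/s7.png')[180:360,250:450],(400,360));B=cv2.resize(cv2.imread('pics/t7.png')[150:300,180:350],(400,360))
cv2.imwrite('pics/f.png',np.hstack([A,B]))
E
```

```text
29.95 [0.4432101  0.07984259 0.2664682 ] [ 0.44470044 -0.76719425  0.03391835] 0.05637917576832666
(np.float64(0.02422089137604866), 6, np.float64(0.9996036743152165), np.float64(-0.05400669903673849))
```

View pics/f.png

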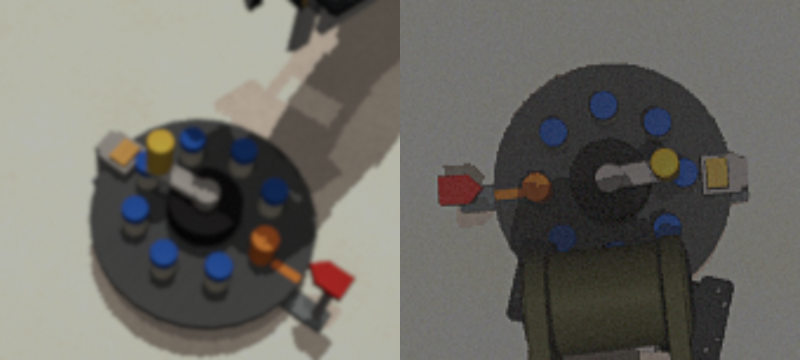

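The hand is clear of the crank. The orange cap (536,187 in the right-hand crop) lines up with the red pointer (460,188), and the brake block is still in its cage.

```bash
python3 -c "
from station import *
print(hand_in())"
```

```text
the job is handed in; nothing more can be done
None
```

The job is handed in at about 30 s: from the camera readings and a fitted model, the carousel held 13–17 rpm for roughly 12 s, then stopped with the orange tube about 2 mm off the pointer, crank released and hand clear.

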